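# Set the forms printer's thickness wheel for three-part forms

### The job

The next delivery notes are three-part forms: with a fingertip on the ribbed thickness wheel in the top of the desk printer, roll it towards the back of the printer until its white line has clicked in at the long middle tick, and leave it there. Press only lightly, do not pinch the wheel, do not lift or shove the printer, and leave the tape roll, the bottle and the carton where they are.

Things in the scene. Friction and masses are not known exactly. Their poses are not given: they have to be found in the camera images.
- printer: Desk printer, light-grey over dark grey, loose on rubber feet, about 4.5 kg; 270 mm deep (x), 390 mm wide (y), top deck 135 mm above the desk, with covers up to 12 mm high on it. Origin: centre of its underside. x points from its front to its back, y to its left, z up; its x is within 20 degrees of the robot's x. The small round platen knob on its right side is not part of the job.
- wheel_top (a point): Highest point of the thickness wheel's rim, mid-width; fixed in the printer, it does not turn with the wheel. 163 mm above the desk, at x -10 mm, y -145 mm of the printer. Nothing within 60 mm stands higher.
- thickness_wheel: Dark wheel with a ribbed rim, 64 mm diameter, 20 mm wide, standing up out of the deck at the printer's right end between two fixed light-grey half-round cheeks (27 mm radius, so the rim is 5 mm proud). Origin: its centre, 131 mm above the desk; y: axle, to the printer's left; z: to the white line on its rim. About 1.5 N along the rim carries it over a click; 4 to 10 N of downward push gives the friction.
- thickness_setting (a joint): Angle of the wheel, rad. 0: white line straight up, at the long middle tick; negative: line leans to the front; grows as the wheel's top moves to the back. Five sprung click stops: -1.047, -0.524, 0, 0.524, 1.047 (17 mm of rim apart), each with a black tick on the cheeks. Let go between stops, it springs to the nearer one. Starts at or near -1.047 or -0.524.
- tape_roll: Bystander: roll of brown tape, 80 mm in diameter, 24 mm high, lying loose on the left part of the printer's head cover (141 mm above the desk). Origin: centre of its underside.
- bottle: Bystander: closed brown tea bottle with a white cap, 66 mm in diameter, 190 mm tall, on the desk beside the printer's right side. Origin: centre of its underside.
- carton: Bystander: small cardboard carton, 130 x 90 x 75 mm high, on the desk beside the printer's left side. Origin: centre of its underside.

How it is judged (in metres and radians):
On the way:
1. a fingertip rests on the thickness wheel (contact force between the fingers and thickness_wheel above 0.5 N), for 0.1 s.
At the end, for the whole second after the job is handed in: The wheel rests in its middle click stop (within 0.13 rad of 0, not turning), the printer stands level within 12 mm of where it stood, and the tape roll, bottle and carton are within 20 mm of where they were (value of joint thickness_setting between -0.13 and 0.13 rad and velocity of joint thickness_setting between -0.1 and 0.1 rad/s and distance of printer from where it was at the start of the episode below 0.012 m and angle between printer's own z axis and vertical below 0.03 rad and distance of each of tape_roll, bottle, carton from where it was at the start of the episode below 0.02 m); the robot touches nothing.
It fails at once if the printer is lifted or shoved more than 12 mm, or tipped (distance of printer from where it was at the start of the episode above 0.012 m or angle between printer's own z axis and vertical above 0.03 rad).
It fails at once if the wheel is pressed or pinched with more than 35 N (contact force between the fingers and thickness_wheel above 35 N).
It fails at once if the tape roll is moved more than 20 mm or lifted (distance of tape_roll from where it was at the start of the episode above 0.02 m).
It fails at once if the bottle is moved more than 20 mm or lifted (distance of bottle from where it was at the start of the episode above 0.02 m).
It fails at once if the carton is moved more than 20 mm or lifted (distance of carton from where it was at the start of the episode above 0.02 m).
It also fails if it takes over 42 s, if anything falls off the work surface, if the arm or the gripper's body presses on something with over 40 N, if the wrist force passes 120 N, or if a joint passes its speed limit or range.

### The arm

A 7-joint arm with a two-finger parallel gripper is mounted at the origin on the work surface. World frame = base frame: x ahead of the robot, y to its left, z up, the work surface at z = 0. Lengths are in mm, angles in rad, forces in N, time in s.
With the tool pointing down it reaches from about 400 to 850 mm from the base axis. Payload 10.4 kg.
Tool frame: the origin (TCP) lies midway between the tips of the shut fingers; the grasp point (between the pads) lies behind it (env.hold_point_z is the z of the grasp point in the tool frame, in mm); z points along the fingers, x is the direction in which the jaws open and shut, and the axes are right-handed (so a half turn about z gives the same grasp; the last joint's range is limited). The gripper opens to 87 mm and grips with 3 to 60 N. Pads are 19 mm wide; open, the fingers measure 117 mm over their backs; the gripper's body (75 mm by 190 mm) begins 51 mm behind the grasp point.
Start: joints at [-0.023, 0.332, -0.065, 1.46, 0.022, 1.35, -0.088], TCP at [625.022, 0.018, 222.576] pointing down, gripper open.
Joint ranges: [-2.6, 2.6], [-0.5, 2.12], [-1.47, 1.34], [0.16, 2.42], [-1.27, 4.41], [0.06, 2.06], [-2.6, 2.6]. Speed limits (rad/s): [2.22, 2.22, 2.79, 2.79, 3.14, 3.14, 3.14].

### API

Orientations are given as a unit quaternion [x, y, z, w].
In Python, from station import env, imaging, ticket gives the robot as it stands. The module is installed in compiled form; this text tells all that it offers.
- The arm moves only by the tool apply_moves, never from a script. Its argument "rows" is one flat list of numbers, 4 for each row, row after row: the shift along the world's x, y, z in cm, then the turn about the world's z in degrees. In form: [x, y, z, turn, x, y, z, turn, ...]. A call has 1 to 12 rows; each row shifts and turns the pose as measured when the row begins; what a row does not reach is not made up. A row lasts 1/12 s, in which the tool goes at most 41.7 mm and 7.16 degrees, less where a joint would pass 70% of its speed; a pose out of reach is approached as far as the arm can. A call with a gripper value outside its range is refused whole. "claw" is the closure, from -1 (fully open) to 1 (shut), set as the call begins (left out, the last holds). The fingers move at their own pace and stop on an object; the grip force is fixed at half the most. Time passes only in rows, so rows that do not move let the fingers close. It gives the time, the measured TCP pose, the force and the opening at its end, in the units of the state.
- env.sense(): the state, without advancing time (a new reading comes with each control period).
- imaging.capture(name): name is "scene" or "side" or "wrist"; returns the picture (400x640x3 uint8, blue, green, red); there is no depth.
- imaging.camera_params(name): a dict with "fx", "fy", "cx", "cy" (pixels), "k1" (the pictures are not rectified: a ray, as slopes to the right and down, at radius r is drawn at 1 + k1 r^2 times it, then the intrinsics apply), "T" (4x4, takes a point from camera to world coordinates). Camera axes: x right, y down, z forward; pixel columns grow to the right and rows downward; lengths in mm; the calibration is good to about 2 mm. A picture is of the moment at which its call begins: read the wrist's pose just before it. camera_params takes no time and is no camera call; for the wrist camera it gives the pose at the moment of the call.
- ticket.job_done(): hands the job in, once; it reports no verdict.
The state is a dict: "t": time; "joint_pos": joint angles; "joint_vel": joint speeds; "joint_efforts": joint torques, N m; "eef_pos": TCP position; "tool_rot": TCP orientation; "force": force on the tool from outside, world axes, zero at the start; "moment": the same for the moment, N m; "opening": finger opening in mm.
Only numpy, scipy, OpenCV 4.12 (cv2) and the standard library are available. Lean on these libraries where they do the work, as an engineer would, in place of code of your own. Each camera call takes 0.05 s, during which the arm holds its last target.

## Working session

There is one attempt and no reset: what is moved stays moved. The work goes in short steps, Python scripts to look and compute and a tool call to move; the robot and the scene stay as the last step left them, time stands still between calls to the robot, and variables do not carry over. Pictures are saved under pics/ and viewed, and the job is handed in when it is done.

Besides the shell and the picture viewer there is one more tool, called after ">>>" by a JSON object that holds its "op" and its "data". apply_moves: Moves the arm, as the interface text tells. Its arguments: {"type":"object","properties":{"rows":{"type":"array"},"claw":{"type":"number"}},"required":["rows"]}

```bash
mkdir -p pics; python3 - <<'E'
from station import env, imaging
import cv2
print(env.sense(), env.hold_point_z)
for n in ("scene","side","wrist"):
    p=imaging.camera_params(n); print(n,p)
    cv2.imwrite(f"pics/{n}0.png",imaging.capture(n))
E
```

```text
{'t': 0.0, 'joint_pos': array([-0.02260682,  0.33284274, -0.0647021 ,  1.46095121,  0.02158556,
        1.34988922, -0.0885421 ]), 'joint_vel': array([ 1.79128064e-03, -3.81653668e-04,  8.76441326e-04,  1.66082006e-04,
        1.61396831e-03,  9.03963724e-05, -4.38198230e-04]), 'joint_efforts': array([-1.20520472e-04, -6.23245955e+01,  2.44190963e-02, -3.89891267e+01,
       -6.13984605e-02,  3.97891912e-02,  1.87085252e-04]), 'eef_pos': array([6.24611357e+02, 4.46610907e-03, 2.21767404e+02]), 'tool_rot': array([ 9.99999756e-01, -7.63586883e-06, -6.97371622e-04,  2.54144139e-05]), 'force': array([-0.73556359,  0.5386379 ,  0.86883538]), 'moment': array([ 0.00452116, -0.05846824, -0.01779885]), 'opening': 87.06936866460215} -18.700000000000003
scene {'fx': 398.9595610202242, 'fy': 398.9595610202242, 'cx': 319.38522307575295, 'cy': 201.68127720428507, 'k1': 0.028790280389779876, 'T': array([[ 1.26893994e-01,  6.60201972e-01, -7.40291341e-01,
         1.38260813e+03],
       [ 9.91913414e-01, -8.26628303e-02,  9.63049096e-02,
         1.34294361e+00],
       [ 2.38611375e-03, -7.4652542
[... 404 characters left out ...]
-5.45867810e-01,
         9.33093205e+02],
       [ 2.06715442e-02, -7.74288416e-01, -6.32495167e-01,
         1.07512823e+03],
       [ 0.00000000e+00,  0.00000000e+00,  0.00000000e+00,
         1.00000000e+00]])}
wrist {'fx': 284.1094621111995, 'fy': 284.1094621111995, 'cx': 322.06527763877114, 'cy': 200.08187128817227, 'k1': -0.0028144500100604638, 'T': array([[ 9.99998457e-01,  1.08204659e-03, -1.38409719e-03,
         6.24816301e+02],
       [ 7.18151183e-04, -9.70759477e-01, -2.40053164e-01,
         6.49484494e+01],
       [-1.60337417e-03,  2.40051800e-01, -9.70758756e-01,
         3.84600389e+02],
       [ 0.00000000e+00,  0.00000000e+00,  0.00000000e+00,
         1.00000000e+00]])}
```

View pics/scene0.png

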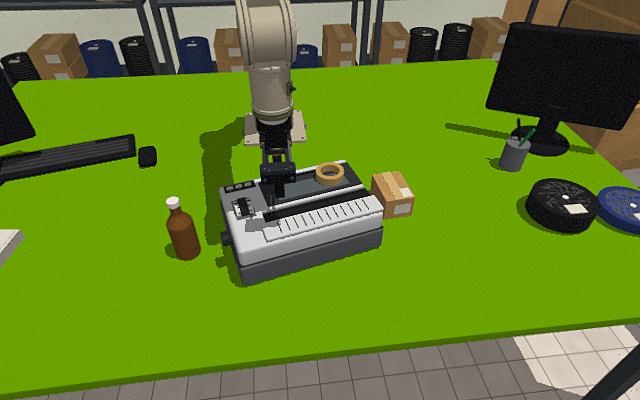

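View pics/side0.png

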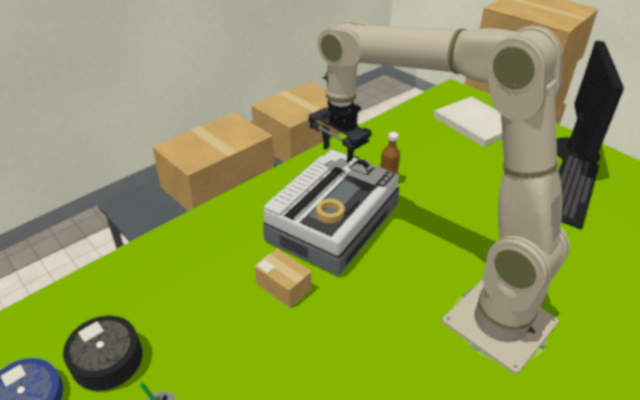

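View pics/wrist0.png

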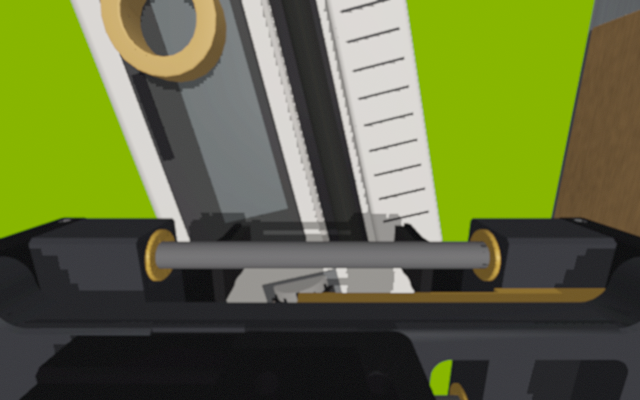

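```bash
python3 - <<'E'
import cv2
a=cv2.imread("pics/scene0.png")
cv2.imwrite("pics/s0z.png",cv2.resize(a[150:290,150:420],None,fx=2.9,fy=2.9,interpolation=cv2.INTER_CUBIC))
a=cv2.imread("pics/side0.png")
cv2.imwrite("pics/d0z.png",cv2.resize(a[100:310,250:420],None,fx=2.8,fy=2.8,interpolation=cv2.INTER_CUBIC))
E
```

```text
(no output)
```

View pics/s0z.png

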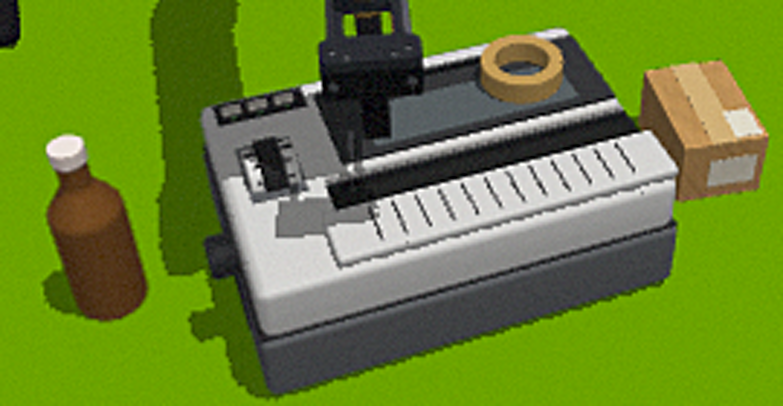

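View pics/d0z.png

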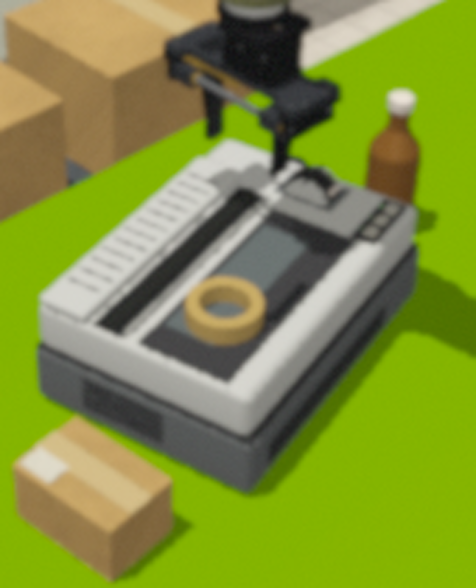

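```bash
cat > h.py <<'E'
import numpy as np, cv2
def ray(p,u,v):
    K=np.array([[p['fx'],0,p['cx']],[0,p['fy'],p['cy']],[0,0,1.]])
    d=cv2.undistortPoints(np.array([[[u,v]]],float),K,np.array([p['k1'],0,0,0,0.]))[0,0]
    T=p['T']; return T[:3,3],T[:3,:3]@np.array([d[0],d[1],1])
def onz(p,u,v,z):
    o,d=ray(p,u,v); return o+d*(z-o[2])/d[2]
def proj(p,X):
    T=p['T']; c=T[:3,:3].T@(np.asarray(X,float)-T[:3,3]); s=c[:2]/c[2]
    s=s*(1+p['k1']*(s@s)); return np.array([p['fx']*s[0]+p['cx'],p['fy']*s[1]+p['cy']])
E
python3 - <<'E'
from h import *; from station import imaging
s=imaging.camera_params("scene"); d=imaging.camera_params("side")
Z=lambda x,y:(150+x/2.9,150+y/2.9)
Y=lambda x,y:(250+x/2.8,100+y/2.8)
print("wheel sc",onz(s,*Z(270,163),153),"side cheek top",onz(d,*Y(313,178),160))
# cut edge corners light/dark seam unknown; deck corners z135
for n,q in dict(fr=(205,108),fl=(570,33),br=(262,300),bl=(672,192)).items(): print(n,onz(s,*Z(*q),133).round(1))
for n,q in dict(fr=(413,225),fl=(245,415),br=(232,142),bl=(42,300)).items(): print("side",n,onz(d,*Y(*q),133).round(1))
for n,q in dict(bfr=(262,392),bbl=(672,285)).items(): print(n,onz(s,*Z(*q),5).round(1))
E
```

```text
wheel sc [618.20122709 -93.65947223 153.        ] side cheek top [598.47361906 -87.94503974 160.        ]
fr [ 510.1 -158.4  133. ]
fl [434.  205.9 133. ]
br [ 757.8 -100.3  133. ]
bl [677.4 252.6 133. ]
side fr [ 486.4 -133.9  133. ]
side fl [403.6 219.1 133. ]
side br [ 739.2 -101.4  133. ]
side bl [663.9 253.2 133. ]
bfr [ 749.6 -116.7    5. ]
bbl [673.5 267.5   5. ]
```

>>> {"op": "apply_moves", "data": {"rows": [0, -3.5, 1.4, 6, 0, -3.5, 1.4, 6.5, 0, -3.5, 1.4, 0, -0.5, -3.5, 1.4, 0, -0.5, -3.5, 1.4, 0, 0, -2, 1, 0, 0, 0, 0, 0], "claw": 1}}

```text
t: 0.73
eef_pos: [610.2, -199.1, 301.7]
tool_rot: [0.993, 0.117, -0.005, -0.001]
force: [0.9, -0.8, 0.6]
opening: 48.2
```

```bash
python3 - <<'E'
from station import env, imaging
import cv2,pickle
e=env.sense();print(e['t'],e['eef_pos'],e['tool_rot'],e['force'],e['opening'])
P={}
for n in ("wrist","scene","side"):
    P[n]=imaging.camera_params(n)
    a=imaging.capture(n);cv2.imwrite(f"pics/{n}1.png",a)
pickle.dump(P,open("P1.pkl","wb"))
a=cv2.imread("pics/scene1.png")
cv2.imwrite("pics/s1z.png",cv2.resize(a[170:250,200:300],None,fx=7,fy=7,interpolation=cv2.INTER_CUBIC))
E
```

```text
0.7333 [ 610.17417067 -199.10738835  301.67399559] [ 9.93107271e-01  1.17117089e-01 -4.58218537e-03 -7.34025902e-04] [ 0.92941127 -0.80012646  0.62798203] 48.23165592329722
```

View pics/wrist1.png

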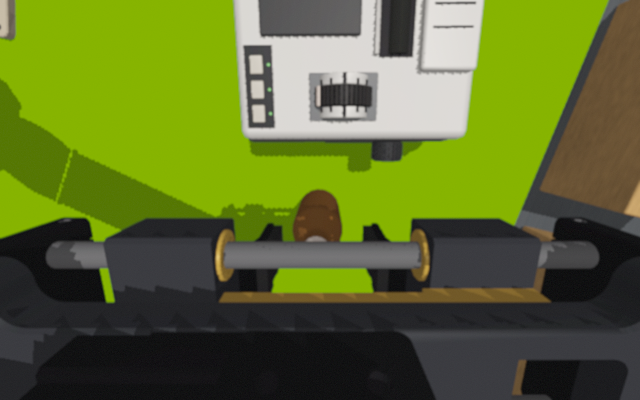

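View pics/s1z.png

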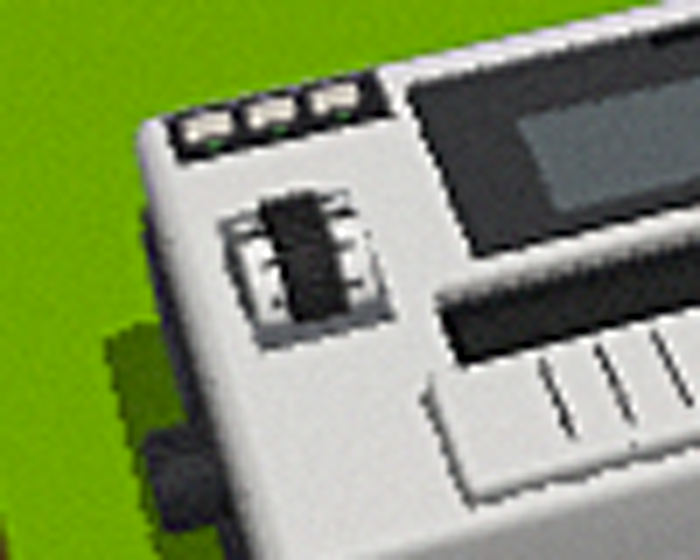

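```bash
python3 - <<'E'
import cv2,pickle
a=cv2.imread("pics/wrist1.png")
cv2.imwrite("pics/w1z.png",cv2.resize(a[60:135,300:390],None,fx=8,fy=8,interpolation=cv2.INTER_CUBIC))
E
```

```text
(no output)
```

View pics/w1z.png

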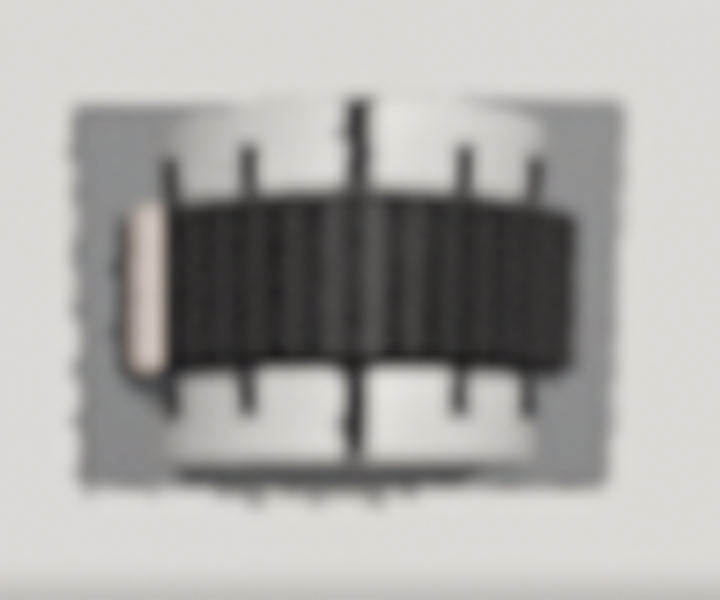

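```bash
python3 - <<'E'
from h import *; import pickle
P=pickle.load(open("P1.pkl","rb")); w=P["wrist"]; s=P["scene"]
print("wrist top",onz(w,300+358/8,60+283/8,163))
A=onz(w,300+355/8,60+(100)/8,158);B=onz(w,300+353/8,60+450/8,158);print("axle dir yaw",np.degrees(np.arctan2(-(A-B)[0],(A-B)[1])),A,B)
A=onz(w,250,137,133);B=onz(w,460,137,133);print("edge yaw",np.degrees(np.arctan2((B-A)[1],(B-A)[0])),A,B)
print("scene centre",onz(s,200+312/7,170+247/7,162))
T=w['T'];print("cam x yaw",np.degrees(np.arctan2(T[1,0],T[0,0])))
for n in("scene","side"):print(n,proj(P[n],onz(w,300+358/8,60+283/8,163)))
E
```

```text
wrist top [607.86338106 -97.92133405 163.        ]
axle dir yaw 14.201032295400077 [602.24232542 -76.43089942 158.        ] [ 612.56369067 -117.21744766  158.        ]
edge yaw 13.515012977427487 [ 515.07469675 -162.75482337  133.        ] [ 747.42490811 -106.90807804  133.        ]
scene centre [625.30945141 -88.81998277 162.        ]
cam x yaw 13.495617186974417
scene [240.9632884  200.69444468]
side [361.77623891 160.32329481]
```

```bash
python3 - <<'E'
from h import *; import pickle
P=pickle.load(open("P1.pkl","rb")); 
c,s_=np.cos(np.radians(13.6)),np.sin(np.radians(13.6))
X=np.array([607.9,-97.9,163]);ax=np.array([-s_,c,0])*10
for n,(y0,y1,x0,x1) in dict(scene=(170,250,200,300),side=(130,190,325,400)).items():
    a=cv2.imread(f"pics/{n}1.png")[y0:y1,x0:x1]; a=cv2.resize(a,None,fx=4,fy=4,interpolation=cv2.INTER_CUBIC)
    for q,col in((X,(0,0,255)),(X+ax,(255,0,0)),(X-ax,(255,0,255))):
        u=(proj(P[n],q)-[x0,y0])*4; cv2.circle(a,tuple(int(k) for k in u),3,col,1)
    cv2.imwrite(f"pics/{n}_chk.png",a)
a=cv2.imread("pics/scene_chk.png");b=cv2.imread("pics/side_chk.png");h=max(a.shape[0],b.shape[0])
f=lambda i:cv2.copyMakeBorder(i,0,h-i.shape[0],0,0,cv2.BORDER_CONSTANT)
cv2.imwrite("pics/chk.png",np.hstack([f(a),f(b)]))
E
```

```text
(no output)
```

View pics/chk.png

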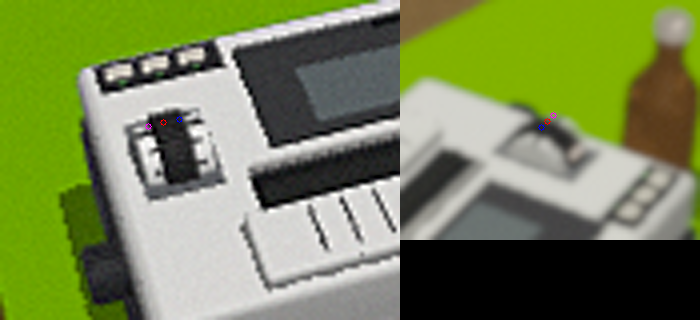

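>>> {"op": "apply_moves", "data": {"rows": [-0.4, 3.4, -0.5, 0, -0.4, 3.4, -1, 0, -0.4, 3.3, -1.5, 0, 0, 0, -3, 0, 0, 0, -3, 0, 0, 0, -2, 0, 0, 0, 0, 0, 0, 0, 0, 0]}}

```text
t: 1.55
eef_pos: [595.3, -66.6, 179.8]
tool_rot: [0.991, 0.132, -0.008, -0.007]
force: [0.7, 0.6, 0.2]
opening: 0.4
```

```bash
python3 - <<'E'
from station import env, imaging
import cv2
e=env.sense();print(e['t'],e['eef_pos'],e['tool_rot'],e['force'],e['opening'])
a=imaging.capture("scene")[130:230,180:320]; b=imaging.capture("side")[90:190,300:420]
f=lambda i:cv2.resize(i,None,fx=3,fy=3,interpolation=cv2.INTER_CUBIC)
cv2.imwrite("pics/c2.png",cv2.hconcat([f(a),f(b)]))
E
```

```text
1.55 [595.30325718 -66.55850129 179.84118516] [ 0.9911386   0.13241018 -0.008179   -0.00670225] [0.74895656 0.62947548 0.1651909 ] 0.3547889580273588
```

View pics/c2.png

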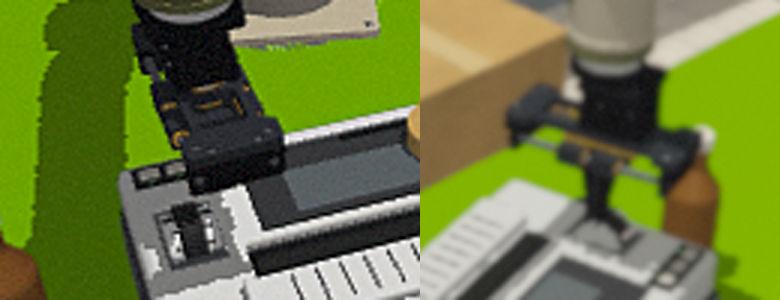

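>>> {"op": "apply_moves", "data": {"rows": [0.1, -0.8, 0, -0.8, 0.1, -0.8, 0, -0.7, 0.1, -0.8, 0, 0, 0, -0.4, 0, 0, 0, 0, 0, 0, 0, 0, 0, 0]}}

```text
t: 2.15
eef_pos: [601.8, -101.3, 186.7]
tool_rot: [0.993, 0.116, -0.003, -0.005]
force: [-0.1, -0.4, 0.5]
opening: 0.2
```

>>> {"op": "apply_moves", "data": {"rows": [-0.15, 0.12, -0.3, 0, -0.15, 0.12, -0.3, 0, 0, 0, -0.3, 0, 0, 0, -0.3, 0, 0, 0, 0, 0, 0, 0, 0, 0]}}

```text
t: 2.65
eef_pos: [598.2, -97.7, 173.1]
tool_rot: [0.993, 0.116, -0.003, -0.005]
force: [0.6, -0.9, 0.4]
opening: 0.5
```

```bash
cat > look.py <<'E'
from station import env, imaging
import cv2,sys
e=env.sense();print(e['t'],e['eef_pos'].round(1),e['tool_rot'].round(4),e['force'].round(2),e['joint_vel'].round(4))
a=imaging.capture("scene")[150:230,200:300]; b=imaging.capture("side")[120:200,310:410]
f=lambda i:cv2.resize(i,None,fx=4,fy=4,interpolation=cv2.INTER_CUBIC)
cv2.imwrite(sys.argv[1],cv2.hconcat([f(a),f(b)]))
E
python3 look.py pics/c3.png
```

```text
2.65 [598.2 -97.7 173.1] [ 0.9932  0.116  -0.0035 -0.0055] [ 0.61 -0.89  0.41] [-0.0042  0.0053 -0.0011  0.0091 -0.0002 -0.0056  0.001 ]
```

View pics/c3.png

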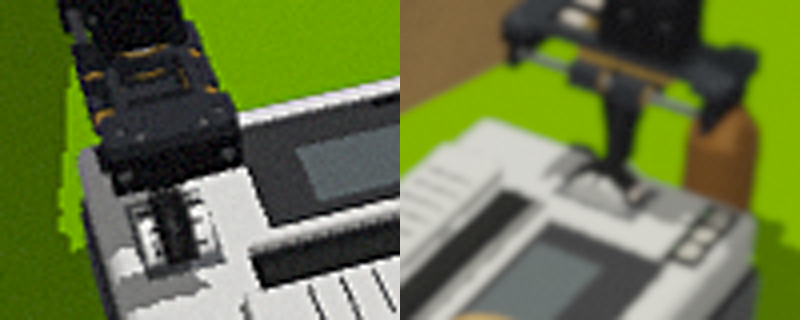

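>>> {"op": "apply_moves", "data": {"rows": [0, 0, -0.2, 0, 0, 0, -0.2, 0, 0, 0, -0.1, 0, 0, 0, -0.1, 0, 0, 0, 0, 0]}}

```text
t: 3.17
eef_pos: [598.5, -97.8, 166.9]
tool_rot: [0.993, 0.116, -0.003, -0.005]
force: [-0.0, 0.2, 0.5]
opening: 0.3
```

>>> {"op": "apply_moves", "data": {"rows": [0, 0, -0.1, 0, 0, 0, -0.1, 0]}}

```text
t: 3.33
eef_pos: [598.6, -97.8, 165.0]
tool_rot: [0.993, 0.116, -0.003, -0.005]
force: [-0.3, -0.0, -0.3]
opening: 0.4
```

>>> {"op": "apply_moves", "data": {"rows": [0, 0, -0.1, 0, 0, 0, -0.1, 0]}}

```text
t: 3.5
eef_pos: [598.7, -97.8, 163.0]
tool_rot: [0.993, 0.116, -0.003, -0.005]
force: [-1.3, 1.2, 7.2]
opening: 0.3
```

>>> {"op": "apply_moves", "data": {"rows": [0, 0, -0.1, 0]}}

```text
t: 3.58
eef_pos: [599.1, -97.9, 162.9]
tool_rot: [0.993, 0.116, -0.002, -0.005]
force: [-4.5, 0.6, 11.9]
opening: 0.9
```

>>> {"op": "apply_moves", "data": {"rows": [0.2, 0.05, -0.06, 0, 0.2, 0.05, -0.06, 0]}}

```text
t: 3.75
eef_pos: [602.8, -96.9, 163.4]
tool_rot: [0.993, 0.116, -0.002, -0.005]
force: [-3.2, 1.0, 4.6]
opening: 0.5
```

>>> {"op": "apply_moves", "data": {"rows": [0.2, 0.05, -0.08, 0, 0.2, 0.05, -0.08, 0]}}

```text
t: 3.92
eef_pos: [607.1, -95.9, 163.5]
tool_rot: [0.993, 0.116, -0.002, -0.005]
force: [-2.4, 1.0, 6.0]
opening: 0.4
```

>>> {"op": "apply_moves", "data": {"rows": [0.2, 0.05, -0.08, 0, 0.2, 0.05, -0.08, 0]}}

```text
t: 4.08
eef_pos: [612.0, -94.8, 163.4]
tool_rot: [0.993, 0.116, -0.0, -0.005]
force: [-0.5, -0.0, 4.2]
opening: 0.1
```

>>> {"op": "apply_moves", "data": {"rows": [0.2, 0.05, -0.08, 0]}}

```text
t: 4.17
eef_pos: [614.5, -94.1, 163.3]
tool_rot: [0.993, 0.116, 0.0, -0.005]
force: [0.4, 0.5, 3.6]
opening: 0.3
```

```bash
python3 look.py pics/c4.png
```

```text
4.1667 [614.5 -94.1 163.3] [ 9.933e-01  1.158e-01  3.000e-04 -4.900e-03] [0.37 0.53 3.63] [-0.0156  0.0525  0.0008 -0.0625  0.0028 -0.0027 -0.0136]
```

View pics/c4.png

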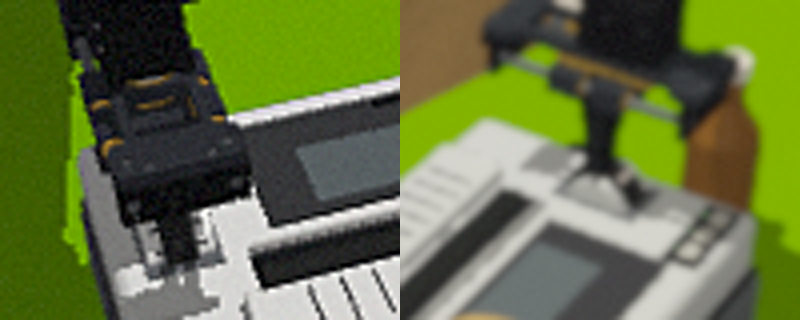

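>>> {"op": "apply_moves", "data": {"rows": [0, 0, 0.5, 0, 0, 0, 1, 0, 0, 0, 1.5, 0, 0, -1, 1.5, 0, 0, -1.5, 1, 0, 0, -1.5, 1, 0, 0, -1.5, 1, 0, 0, -1.5, 0, 0, 0, -0.5, 0, 0, 0, 0, 0, 0, 0, 0, 0, 0]}}

```text
t: 5.18
eef_pos: [611.4, -170.9, 244.6]
tool_rot: [0.993, 0.117, -0.002, -0.005]
force: [-0.2, -0.1, 0.6]
opening: 0.2
```

```bash
cat > wl.py <<'E'
from h import *; from station import env, imaging
import sys
e=env.sense();print(e['t'],e['eef_pos'].round(1),e['force'].round(2))
p=imaging.camera_params("wrist"); a=imaging.capture("wrist")
u=proj(p,[607.5,-97,163]); print(u)
x,y=[int(k) for k in u]; x0=max(x-50,0);y0=max(y-40,0)
cv2.imwrite(sys.argv[1],cv2.resize(a[y0:y+40,x0:x+50],None,fx=6,fy=6,interpolation=cv2.INTER_CUBIC)); print(x0,y0)
for n in("scene","side"):
    cv2.imwrite(sys.argv[1].replace('.png','_'+n+'.png'),imaging.capture(n))
E
python3 wl.py pics/w5.png
```

```text
5.1833 [ 611.4 -170.9  244.6] [-0.16 -0.05  0.64]
[338.70840705 121.29492792]
288 81
```

View pics/w5.png

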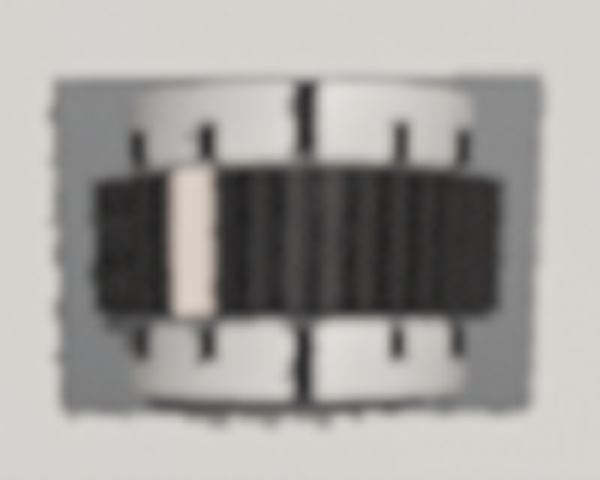

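>>> {"op": "apply_moves", "data": {"rows": [-0.2, 0.9, 0, 0, -0.2, 1.2, -0.5, 0, -0.2, 1.2, -0.8, 0, -0.2, 1.2, -0.9, 0, -0.2, 1, -0.9, 0, 0, 0.5, -0.8, 0, 0, 0, -0.5, 0, 0, 0, -0.3, 0, 0, 0, 0, 0, 0, 0, 0, 0]}}

```text
t: 6.17
eef_pos: [599.3, -95.2, 192.4]
tool_rot: [0.992, 0.123, -0.003, -0.007]
force: [0.0, -0.8, 0.1]
opening: 0.5
```

>>> {"op": "apply_moves", "data": {"rows": [0, -0.1, -0.4, -0.7, 0, -0.1, -0.4, 0, 0, 0, -0.4, 0, 0, 0, -0.4, 0, 0, 0, -0.3, 0, 0, 0, -0.2, 0, 0, 0, 0, 0, 0, 0, 0, 0]}}

```text
t: 6.83
eef_pos: [599.8, -100.4, 169.9]
tool_rot: [0.993, 0.114, -0.003, -0.007]
force: [-0.4, -0.0, -0.0]
opening: 0.5
```

>>> {"op": "apply_moves", "data": {"rows": [-0.08, 0.15, -0.15, 0, 0, 0.05, -0.15, 0, 0, 0, -0.1, 0, 0, 0, -0.1, 0]}}

```text
t: 7.17
eef_pos: [599.3, -98.0, 165.1]
tool_rot: [0.993, 0.114, -0.002, -0.007]
force: [-0.2, 0.4, -1.5]
opening: 0.9
```

>>> {"op": "apply_moves", "data": {"rows": [0, 0, -0.1, 0, 0, 0, -0.1, 0]}}

```text
t: 7.33
eef_pos: [599.4, -97.9, 163.1]
tool_rot: [0.993, 0.114, -0.002, -0.007]
force: [-0.6, 0.5, 6.4]
opening: 0.5
```

>>> {"op": "apply_moves", "data": {"rows": [0.05, 0, -0.08, 0]}}

```text
t: 7.42
eef_pos: [600.0, -97.8, 163.0]
tool_rot: [0.993, 0.114, -0.002, -0.006]
force: [-5.7, 0.8, 10.6]
opening: 0.3
```

>>> {"op": "apply_moves", "data": {"rows": [0.2, 0.05, -0.07, 0, 0.2, 0.05, -0.07, 0]}}

```text
t: 7.58
eef_pos: [603.9, -96.8, 163.5]
tool_rot: [0.993, 0.114, -0.002, -0.007]
force: [-2.5, 0.7, 5.1]
opening: 0.8
```

>>> {"op": "apply_moves", "data": {"rows": [0.2, 0.05, -0.08, 0, 0.2, 0.05, -0.08, 0]}}

```text
t: 7.75
eef_pos: [608.3, -95.8, 163.5]
tool_rot: [0.993, 0.114, -0.001, -0.006]
force: [-2.4, 0.5, 4.0]
opening: 0.3
```

>>> {"op": "apply_moves", "data": {"rows": [0.2, 0.05, -0.08, 0, 0.2, 0.05, -0.08, 0]}}

```text
t: 7.92
eef_pos: [613.2, -94.6, 163.4]
tool_rot: [0.993, 0.114, 0.0, -0.006]
force: [-0.6, 1.2, 4.4]
opening: 0.7
```

>>> {"op": "apply_moves", "data": {"rows": [0.15, 0.04, -0.07, 0]}}

```text
t: 8.0
eef_pos: [615.3, -94.1, 163.3]
tool_rot: [0.993, 0.114, 0.001, -0.006]
force: [-0.1, 0.6, 3.3]
opening: 0.3
```

>>> {"op": "apply_moves", "data": {"rows": [0, 0, 0.5, 0, 0, 0, 1, 0, 0, 0, 1.5, 0, 0, -1, 1.5, 0, 0, -1.5, 1, 0, 0, -1.5, 1, 0, 0, -1.5, 1, 0, 0, -1.5, 0, 0, 0, -0.5, 0, 0, 0, 0, 0, 0, 0, 0, 0, 0]}}

```text
t: 8.92
eef_pos: [613.1, -171.0, 245.7]
tool_rot: [0.993, 0.115, -0.001, -0.006]
force: [0.3, 0.1, 0.0]
opening: 0.1
```

```bash
python3 wl.py pics/w6.png
```

```text
8.9167 [ 613.1 -171.   245.7] [0.28 0.14 0.04]
[335.9621351  120.98753988]
285 80
```

View pics/w6.png

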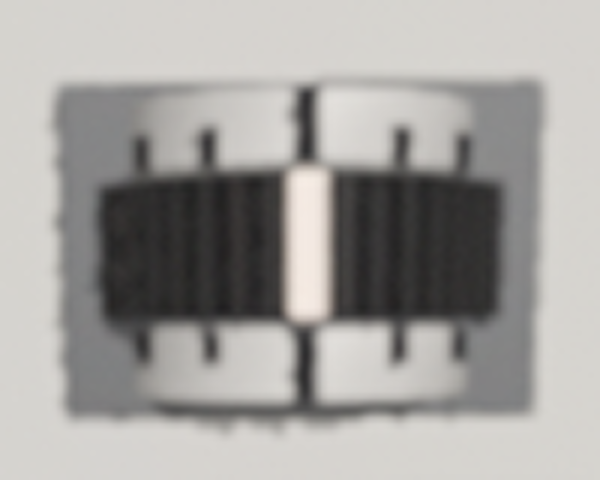

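View pics/w6_scene.png

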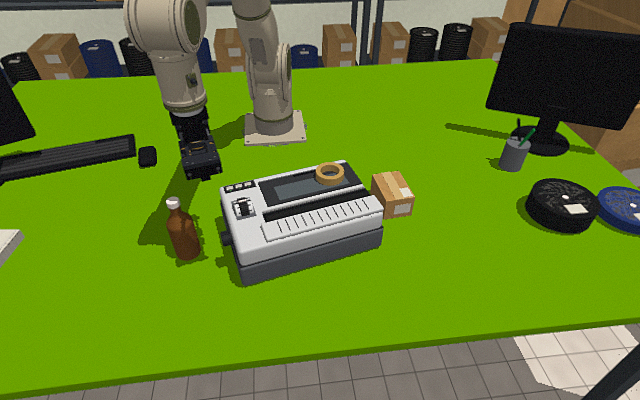

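The white line is at zoom column 307, on the long middle tick at 305. In the scene picture the printer, tape roll, bottle and carton are where they were, and the hand is clear.

```bash
python3 - <<'E'
from station import ticket, env
e=env.sense();print(e['force'],abs(e['joint_vel']).max())
print(ticket.job_done())
E
```

```text
[-0.19326588 -0.18597102 -0.66985623] 0.002801424421158427
the job is handed in; nothing more can be done
None
```

The thickness wheel is set at the long middle tick for three-part forms, and I handed the job in at about 9 s of the 42 s allowed.

- **What I did:** The wheel started two stops forward, at -1.047. With the shut fingertips resting on top of the rim, I rolled it towards the back in two strokes of about 16 mm, one click each. The highest downward force I read was about 12 N, and I lifted off after each stroke.
- **Wheel:** The last wrist picture shows the white line centred on the long middle tick. The picture after the first stroke showed it one stop short, as expected.
- **Printer and bystanders:** In the last scene picture the printer, tape roll, bottle and carton look unmoved. I judged this by eye and took no measurements of their positions.
- **Arm:** It was still and clear of everything at hand-in, with the force reading within noise of zero.
- **Disagreements:** The scene camera put the wheel about 2 mm left of the wrist camera's estimate, so I aimed between the two. One early fast move overshot sideways by about 30 mm in free air. It touched nothing and I corrected it.

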